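# Pack the torch spares tray

## Task

Pack the torch spares into the low tray: lay the electrode tube with the red cap in the long recess, lay the brass collet body in the short recess, and stand one ceramic cup upright in each of the two round recesses, every piece down on the bottom of its recess. Leave the steel bolt, the white marker and the brush where they lie, and never let a ceramic cup tip over.

Things in the scene. Friction and masses are not known exactly. Their poses are not given: they have to be found in the camera images.
- tube_center (a point): electrode tube: flat clear plastic tube (looks grey) with a white band and a red cap on one end, 18 mm wide, 169 mm long, 11 mm high, lying flat on the bench, under 90 g. The point is its centre, half-way up; x across, y along its length, z up.
- collet_center (a point): collet body, a stepped brass rod 12 mm in diameter, 47 mm long, lying on the bench, under 50 g. The point is its centre, half-way up; y along its length.
- cup_a_center (a point): ceramic torch cup, terracotta, a hollow-looking flared sleeve standing upright, about 20 mm across at its widest and 37 mm tall, under 30 g; one of two alike; grip it from outside. The point is its centre, half-way up; z along its axis (up at the start).
- cup_b_center (a point): ceramic torch cup, terracotta, a hollow-looking flared sleeve standing upright, about 20 mm across at its widest and 37 mm tall, under 30 g; one of two alike; grip it from outside. The point is its centre, half-way up; z along its axis (up at the start).
- brush_center (a point): look-alike, leave where it lies: flat wooden-handled brush, 16 mm wide, 174 mm long, 13 mm high, lying. The point is its centre, half-way up; y along its length.
- pen_center (a point): look-alike, leave where it lies: plain white marker, no coloured cap, 14 mm in diameter, 125 mm long, lying. The point is its centre, half-way up; y along its length.
- bolt_center (a point): look-alike, leave where it lies: grey steel hexagon-head bolt, 57 mm long, shank 12 mm, head 21 mm across, lying. The point is its centre, half-way up; y along its length.
- long_insert: fixed grey plastic plate, 56 x 210 x 10 mm, one of three side by side (57 mm apart, order varies) in a low aluminium tray with its rim level with them, 12 mm above the bench. Origin: centre of its underside, 2 mm above the bench; y along its length, z up. One long rectangular recess, 36 mm (x) by 188 mm (y), centred, 5 mm deep, floor 5 mm above the origin.
- short_insert: fixed grey plastic plate, 56 x 210 x 10 mm, one of three side by side (57 mm apart, order varies) in a low aluminium tray with its rim level with them, 12 mm above the bench. Origin: centre of its underside, 2 mm above the bench; y along its length, z up. One short rectangular recess, 32 mm (x) by 68 mm (y), centred, 5 mm deep, floor 5 mm above the origin.
- round_insert: fixed grey plastic plate, 56 x 210 x 10 mm, one of three side by side (57 mm apart, order varies) in a low aluminium tray with its rim level with them, 12 mm above the bench. Origin: centre of its underside, 2 mm above the bench; y along its length, z up. Two round recesses, 38 mm in diameter, centred at x = 0, y = +45 mm and y = -45 mm, 5 mm deep, floor 5 mm above the origin.

How it is judged (in metres and radians):
At the end, for the whole second after the job is handed in: Each piece rests on the floor of its recess (height to 2.5 mm): tube within 13 mm of the middle and 0.2 rad, collet body within 14 mm each way, one cup upright (0.15 rad) in each round recess within 12 mm; all released and at rest; bolt, marker and brush within 30 mm of where they lay (x of tube_center in the frame of long_insert between -0.012 and 0.012 m and y of tube_center in the frame of long_insert between -0.013 and 0.013 m and z of tube_center in the frame of long_insert between 0.008 and 0.013 m and angle between the y axis of tube_center and the y axis of long_insert, either way round below 0.2 rad and x of collet_center in the frame of short_insert between -0.014 and 0.014 m and y of collet_center in the frame of short_insert between -0.014 and 0.014 m and z of collet_center in the frame of short_insert between 0.0085 and 0.0135 m and (((x of cup_a_center in the frame of round_insert between -0.012 and 0.012 m and y of cup_a_center in the frame of round_insert between 0.033 and 0.057 m and z of cup_a_center in the frame of round_insert between 0.021 and 0.026 m and angle between cup_a_center's own z axis and vertical below 0.15 rad) and (x of cup_b_center in the frame of round_insert between -0.012 and 0.012 m and y of cup_b_center in the frame of round_insert between -0.057 and -0.033 m and z of cup_b_center in the frame of round_insert between 0.021 and 0.026 m and angle between cup_b_center's own z axis and vertical below 0.15 rad)) or ((x of cup_a_center in the frame of round_insert between -0.012 and 0.012 m and y of cup_a_center in the frame of round_insert between -0.057 and -0.033 m and z of cup_a_center in the frame of round_insert between 0.021 and 0.026 m and angle between cup_a_center's own z axis and vertical below 0.15 rad) and (x of cup_b_center in the frame of round_insert between -0.012 and 0.012 m and y of cup_b_center in the frame of round_insert between 0.033 and 0.057 m and z of cup_b_center in the frame of round_insert between 0.021 and 0.026 m and angle between cup_b_center's own z axis and vertical below 0.15 rad))) and distance of each of brush_center, pen_center, bolt_center from where it was at the start of the episode below 0.03 m and linear speed of each of tube, collet, cup_a, cup_b below 0.02 m/s); the robot touches nothing.
It fails at once if the brush is moved more than 30 mm (distance of brush_center from where it was at the start of the episode above 0.03 m).
It fails at once if the marker is moved more than 30 mm (distance of pen_center from where it was at the start of the episode above 0.03 m).
It fails at once if the bolt is moved more than 30 mm (distance of bolt_center from where it was at the start of the episode above 0.03 m).
It fails at once if a ceramic cup tips over (0.8 rad) (angle between cup_a_center's own z axis and vertical above 0.8 rad).
It fails at once if a ceramic cup tips over (0.8 rad) (angle between cup_b_center's own z axis and vertical above 0.8 rad).
It also fails if it takes over 104 s, if anything falls off the work surface, if the arm or the gripper's body presses on something with over 40 N, if the wrist force passes 120 N, or if a joint passes its speed limit or range.

## Robot

A 6-joint arm with a two-finger parallel gripper is mounted at the origin on the work surface; the furniture and walls round the work are solid. World frame = base frame: x ahead of the robot, y to its left, z up, the work surface at z = 0. Lengths are in mm, angles in rad, forces in N, time in s.
With the tool pointing down it reaches from about 350 to 775 mm from the base axis. Payload 7.3 kg.
Tool frame: the origin (TCP) lies at the very end of the fingers, on their centre line; the grasp point (between the pads) lies 19 mm behind it; z points along the fingers, y is the line along which they close (so a half turn about z gives the same grasp; the last joint's range is limited). The gripper opens to 92 mm and grips with 3 to 60 N. Pads are 19 mm wide; open, the fingers measure 130 mm over their backs; the gripper's body (75 mm by 190 mm) begins 47 mm behind the grasp point.
Start: joints at [-1.47, 0.342, 1.524, -0, 1.275, -0.146], TCP at [128.28, -509.106, 226.741] pointing down, gripper open.
Joint ranges: [-2.53, 2.53], [-0.77, 2.02], [0.04, 2.7], [-1, 4.14], [0.28, 2.66], [-3.11, 3.11]. Speed limits (rad/s): [2.57, 2.57, 3.14, 3.14, 3.14, 3.14].

## Interface

Orientations are given as [roll, pitch, yaw] about the fixed x, y, z axes, in that order (R = Rz(yaw) Ry(pitch) Rx(roll)).
In Python, from plant import * gives the robot as it stands.
- The arm moves only by the tool arm_command, never from a script. Its arguments are lists of equal length, an entry for each row: "gripper": the finger opening in mm, from 0 to 91.8; "dp": the shift along the tool's x, y, z in units of 25 mm (1.0 is 25 mm), a list of three; "twist": the turn about the tool's z in units of 5 degrees (1.0 is 5 degrees). A call has exactly 5 rows; each row shifts and turns the commanded pose from where the row before left it, along the tool's axes as they then stand; what a row does not reach is not made up. A row lasts 1/8 s, in which the tool goes at most 62.5 mm and 10.7 degrees, less where a joint would pass 70% of its speed; a pose out of reach is approached as far as the arm can. A call is refused whole if a number of a shift passes 1 or a number of a turn 1, either way. A call with a gripper value outside its range is refused whole. The fingers move at their own pace and stop on an object; the grip force is fixed at half the most. Time passes only in rows, so rows that do not move let the fingers close, or fill a call up. It gives the time, the measured TCP pose, the force, the opening and the grip force at its end, in the units of the state.
- get_obs(): the state, without advancing time (a new reading comes with each control period).
- capture(name): name is "scene" or "top"; returns the picture (420x560x3 uint8, red, green, blue); there is no depth.
- get_calibration(name): a dict with "mtx" (3x3 intrinsics, pixels), "dist_coeffs" ([k1, k2, p1, p2, k3] as OpenCV has them; the pictures are not rectified), "position" and "attitude" of the camera in the world. Camera axes: x right, y down, z forward; pixel columns grow to the right and rows downward; lengths in mm; the calibration is good to about 2 mm. A picture is of the moment at which its call begins. get_calibration takes no time and is no camera call.
- close_job(): hands the job in; it is judged then, once.
The state is a dict: "time": time; "joint_positions": joint angles; "dq": joint speeds; "tau": joint torques, N m; "tool_pos": TCP position; "tcp_rot": TCP orientation; "contact_force": force on the tool from outside, world axes, zero at the start; "moment": the same for the moment, N m; "grip_width": finger opening in mm; "finger_force": force on a finger pad.
Only numpy, scipy, OpenCV 4.12 (cv2) and the standard library are available. Lean on these libraries where they do the work, as an engineer would, in place of code of your own. Each camera call takes 0.05 s, during which the arm holds its last target. There are 200 camera calls.

## Working session

There is one attempt and no reset: what is moved stays moved. The work goes in short steps, Python scripts to look and compute and a tool call to move; the robot and the scene stay as the last step left them, time stands still between calls to the robot, and variables do not carry over. Pictures are saved under pics/ and viewed, at most 15 in all, crops included, and the job is handed in when it is done.

Besides the shell and the picture viewer there is one more tool, called after "Call:" as name(argument=value, ...) on one line, values as JSON. arm_command: Moves the arm, as the interface text tells. Its arguments: {"type":"object","properties":{"gripper":{"type":"array"},"dp":{"type":"array"},"twist":{"type":"array"}},"required":["gripper","dp","twist"]}

```bash
mkdir -p pics; python3 - <<'E'
from plant import *
import cv2
for n in("scene","top"):
    im=capture(n);cv2.imwrite(f"pics/{n}0.png",im[:,:,::-1]);c=get_calibration(n);print(n,c)
o=get_obs();print(o)
E
```

```text
scene {'mtx': array([[494.56744817,   0.        , 280.11735271],
       [  0.        , 494.56744817, 213.79599485],
       [  0.        ,   0.        ,   1.        ]]), 'dist_coeffs': array([-0.05433182,  0.        ,  0.        ,  0.        ,  0.        ]), 'position': array([123.11856981, 543.06065367, 488.70729863]), 'attitude': array([-2.07723627, -0.00603433, -2.54444576])}
top {'mtx': array([[528.65691815,   0.        , 272.4149917 ],
       [  0.        , 528.65691815, 205.43126026],
       [  0.        ,   0.        ,   1.        ]]), 'dist_coeffs': array([-0.10625079,  0.        ,  0.        ,  0.        ,  0.        ]), 'position': array([ 477.45081756,  -98.62913978, 1155.77104642]), 'attitude': array([-3.08475883,  0.00436599, -1.54243997])}
{'time': 0.1, 'joint_positions': array([-1.47004745e+00,  3.42659703e-01,  1.52488602e+00,  1.60311665e-05,
        1.27541067e+00, -1.46018225e-01]), 'dq': array([-0.00030925, -0.00176672, -0.00182911, -0.00024496,  0.00157494,
       -0.00011599]), 'tau': array([ 2.01208502e-03, -4.32004738e+01, -2.44696355e+01,  7.19288900e-02,
        5.26233972e-02, -5.59452951e-05]), 'tool_pos': array([ 128.22345837, -508.74054581,  226.12339077]), 'tcp_rot': array([-3.14024567e+00, -2.13590074e-04,  2.46762283e-01]), 'contact_force': array([-0.28628451, -0.19972772, -0.2930644 ]), 'moment': array([-0.03345299, -0.06898025,  0.00220381]), 'finger_force': 0.0, 'grip_width': 91.8360889277318}
```

View pics/top0.png

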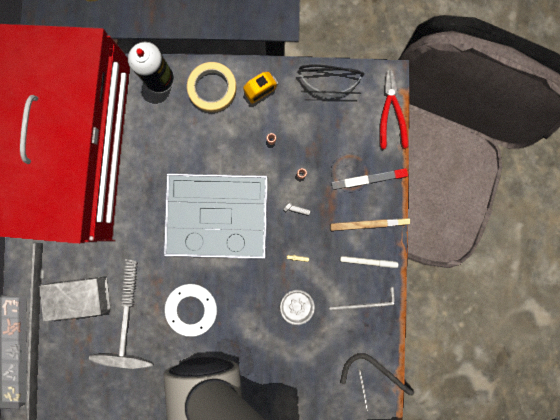

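View pics/scene0.png

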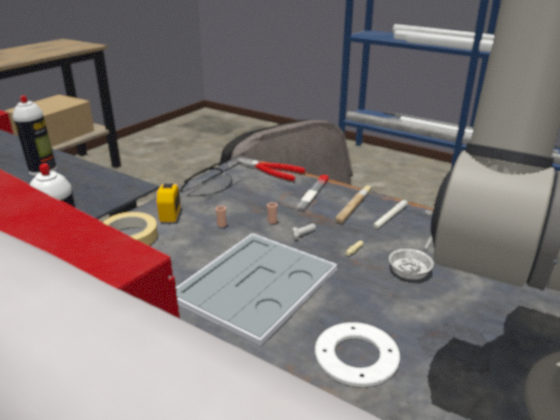

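Top view: tube (red cap) about (370,180), brush (370,225), marker (370,262), collet (298,258), bolt (297,209), cups (271,139) and (302,174). The tray spans (165–267, 174–257), with the long recess at the top, the short in the middle and the rounds at the bottom, centred (194,242) and (236,242).

```bash
cat > h.py <<'E'
from plant import *
import cv2, numpy as np
from scipy.spatial.transform import Rotation as R
def ray(name,uv):
    c=get_calibration(name);uv=np.array(uv,float).reshape(-1,1,2)
    n=cv2.undistortPoints(uv,c['mtx'],c['dist_coeffs']).reshape(-1,2)
    d=np.c_[n,np.ones(len(n))]@R.from_euler('xyz',c['attitude']).as_matrix().T
    return np.array(c['position']),d
def onz(name,uv,z):
    p,d=ray(name,uv);return (p+d*((z-p[2])/d[:,2])[:,None])[:,:2]
def pix(name,P):
    c=get_calibration(name);Rm=R.from_euler('xyz',c['attitude']).as_matrix().T
    return cv2.projectPoints(np.array(P,float).reshape(-1,1,3),cv2.Rodrigues(Rm)[0],-Rm@c['position'],c['mtx'],c['dist_coeffs'])[0].reshape(-1,2)
E
cat > m.py <<'E'
from h import *
im=capture("top");big=cv2.resize(im[120:290,150:420],None,fx=3,fy=3,interpolation=cv2.INTER_CUBIC)[:, :800]
cv2.imwrite("pics/big.png",big[:,:,::-1])
hsv=cv2.cvtColor(im,cv2.COLOR_RGB2HSV);H,S,V=[hsv[...,i].astype(int) for i in range(3)]
def blob(n,m,roi,z):
    x0,y0,x1,y1=roi;k=np.zeros_like(H,np.uint8);k[y0:y1,x0:x1]=m[y0:y1,x0:x1]
    nn,l,st,ce=cv2.connectedComponentsWithStats(k);i=1+np.argmax(st[1:,4])
    r=cv2.minAreaRect(np.argwhere(l==i)[:,::-1].astype(np.float32));b=onz(name:="top",cv2.boxPoints(r),z)
    e=[b[1]-b[0],b[2]-b[1]];L=[np.linalg.norm(q) for q in e];a=e[int(np.argmax(L))]
    print(n,st[i,4],np.round(r[0],1),"c",np.round(b.mean(0),1),"size",np.round(L,1),"ang",round(np.degrees(np.arctan2(a[1],a[0]))%180,1),"cent",np.round(onz(name,[ce[i]],z),1))
terr=((H<14)|(H>170))&(S>70)&(V>60)
blob("cup1",terr,(262,130,280,150),37);blob("cup2",terr,(293,165,311,184),37)
blob("collet",(S>70)&(H>10)&(H<35),(280,250,318,266),10)
blob("bolt",(V>130)&(S<60),(278,200,316,218),10)
blob("pen",(V>150)&(S<70),(335,252,405,272),12)
blob("tubewhite",(V>170)&(S<50),(325,165,405,195),11)
blob("tubecap",(V>90)&(S>130)&((H<8)|(H>172)),(385,165,415,185),11)
blob("tubegrey+white",((V>105)&(S<60)),(325,165,400,195),11)
blob("tray",((V>120)&(S<60)),(155,165,272,265),12)
E
python3 m.py
```

```text
cup1 78 [270.5 138.5] c [684.2 -83.8] size [19.3 23.8] ang 1.6 cent [[684.2 -84.7]]
cup2 69 [301.5 173.5] c [ 610.7 -151.9] size [19.2 19.3] ang 1.4 cent [[ 611.3 -151.7]]
collet 52 [297.5 257.8] c [ 430.6 -149.1] size [11.1 46.2] ang 86.4 cent [[ 429.8 -144.8]]
bolt 168 [295.1 206.5] c [ 541.6 -141.1] size [23.  64.5] ang 81.3 cent [[ 539.5 -140.2]]
pen 341 [369.  261.6] c [ 426.6 -304.2] size [ 13.5 127.2] ang 85.5 cent [[ 426.8 -305.4]]
tubewhite 208 [355.8 180.9] c [ 601.1 -272. ] size [54.8 18.4] ang 101.7 cent [[ 601.3 -272.7]]
tubecap 117 [401. 173.] c [ 621.4 -371.2] size [28.8 19.8] ang 103.0 cent [[ 621.4 -371.1]]
tubegrey+white 861 [363.  179.5] c [ 604.7 -287.9] size [136.3  63.7] ang 91.8 cent [[ 607.4 -270. ]]
tray 9381 [217.  214.5] c [519.8  28.4] size [236.5 214.7] ang 91.5 cent [[519.3  28.1]]
```

View pics/big.png

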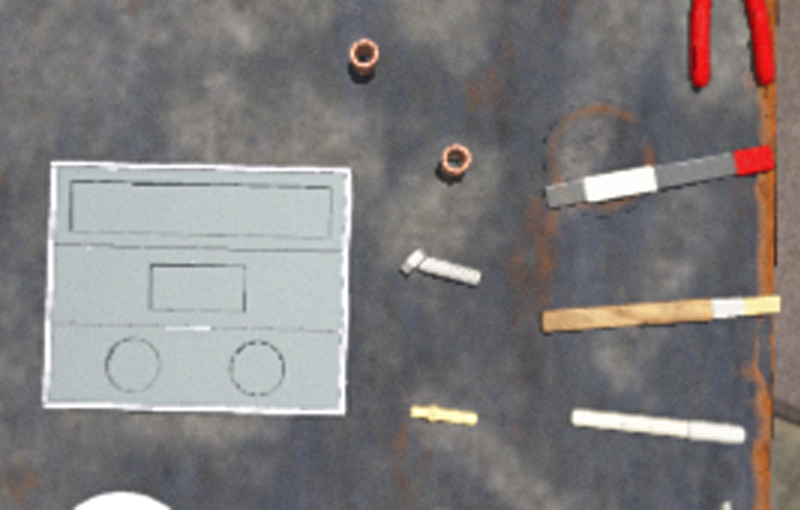

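```bash
cat > n.py <<'E'
from h import *
f=lambda P,z:onz("top",np.array(P,float)/3+[150-.33,120-.33],z)
pr=lambda n,a:print(n,np.round(a,1).tolist())
ang=lambda d:round(np.degrees(np.arctan2(d[1],d[0]))%180,1)
pr("cups top",f([[364,53],[456,158]],37))
for n,P,z in(("tube",[[548,197],[774,158]],8),("collet",[[411,411],[477,418]],6),("tubecap/white",[[754,160],[620,184]],11)):
    q=f(P,z);pr(n,q.mean(0));print(ang(q[1]-q[0]),np.linalg.norm(q[1]-q[0]))
t=f([[52,163],[351,169],[345,413],[43,406]],12);pr("tray",t.mean(0));print(ang(t[1]-t[0]),ang(t[2]-t[3]))
for n,P in(("long",[[70,181],[333,187],[330,238],[70,232]]),("short",[[150,264],[245,265],[245,311],[149,309]]),("r1",[[132,365]]),("r2",[[257,368]])):
    pr(n,f(P,12).mean(0))
# scene check
from scipy.optimize import least_squares
print(pix("scene",[[*f([[364,53]],37)[0],37],[*f([[456,158]],37)[0],37],[*t[0],12],[*t[1],12],[*t[2],12],[*t[3],12]]).round(1).tolist())
im=capture("scene");cv2.imwrite("pics/s2.png",cv2.resize(im[140:350,165:425],None,fx=3,fy=2.85,interpolation=cv2.INTER_CUBIC)[:,:,::-1])
E
python3 n.py
```

```text
cups top [[686.7, -84.8], [613.2, -152.2]]
tube [606.9, -303.9]
101.5 168.84046796360042
collet [430.5, -149.7]
85.5 47.985958110364905
tubecap/white [611.1, -322.1]
101.8 100.16882667137519
tray [517.2, 31.3]
90.4 90.4
long [573.7, 30.9]
short [517.2, 31.2]
r1 [459.7, 76.5]
r2 [460.2, -13.9]
[[219.9, 208.0], [271.3, 204.7], [166.7, 293.7], [251.4, 233.2], [335.3, 264.0], [259.2, 339.8]]
```

View pics/s2.png

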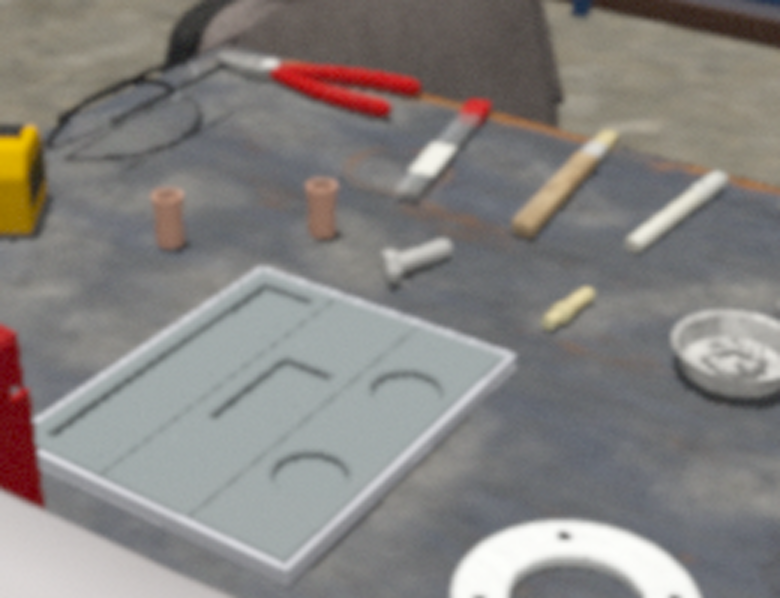

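```bash
cat > plan.py <<'E'
# usage: plan.py x y z yawdeg nrows ; chain several targets
import sys
from h import *
o=get_obs();p=np.array(o['tool_pos']);w=np.degrees(o['tcp_rot'][2]);print(round(o['time'],2),p.round(1),round(w,1))
a=list(map(float,sys.argv[1:]))
for k in range(0,len(a),5):
    T=np.array(a[k:k+3]);W=a[k+3];n=int(a[k+4]);D=[];t=[]
    for i in range(n):
        r=n-i;c,s=np.cos(np.radians(w)),np.sin(np.radians(w))
        M=np.array([[c,s,0],[s,-c,0],[0,0,-1]])
        d=np.clip(np.round(M.T@((T-p)/r)/25,2),-1,1);q=np.clip(round((w-W)/r/5,2),-1,1)
        p=p+M@d*25;w-=q*5;D.append(d.tolist());t.append(float(q))
    for i in range(0,n,5):print(D[i:i+5],t[i:i+5])
    print('end',p.round(1),round(w,1))
E
python3 plan.py 607 -304 120 101.5 25
```

```text
0.2 [ 128.3 -508.9  226.3] 14.1
[[0.82, -0.13, 0.17], [0.83, -0.08, 0.17], [0.83, -0.03, 0.17], [0.83, 0.02, 0.17], [0.83, 0.07, 0.17]] [-0.7, -0.7, -0.7, -0.7, -0.7]
[[0.82, 0.12, 0.17], [0.82, 0.17, 0.17], [0.8, 0.22, 0.17], [0.79, 0.27, 0.17], [0.77, 0.32, 0.17]] [-0.7, -0.7, -0.7, -0.7, -0.7]
[[0.75, 0.37, 0.17], [0.73, 0.41, 0.17], [0.7, 0.45, 0.17], [0.67, 0.5, 0.17], [0.64, 0.54, 0.17]] [-0.7, -0.7, -0.7, -0.7, -0.7]
[[0.6, 0.57, 0.17], [0.57, 0.61, 0.17], [0.53, 0.64, 0.17], [0.49, 0.67, 0.17], [0.45, 0.7, 0.17]] [-0.7, -0.7, -0.7, -0.7, -0.7]
[[0.4, 0.73, 0.17], [0.36, 0.75, 0.17], [0.31, 0.78, 0.17], [0.26, 0.79, 0.17], [0.22, 0.81, 0.17]] [-0.69, -0.7, -0.69, -0.7, -0.69]
end [ 607.1 -304.   120.1] 101.5
```

Call:
arm_command(gripper=[60, 60, 60, 60, 60], dp=[[0.82, -0.13, 0.17], [0.83, -0.08, 0.17], [0.83, -0.03, 0.17], [0.83, 0.02, 0.17], [0.83, 0.07, 0.17]], twist=[-0.7, -0.7, -0.7, -0.7, -0.7])

```text
time: 0.82
tool_pos: [224.4, -467.7, 205.2]
tcp_rot: [-3.141, -0.0, 0.554]
contact_force: [-0.4, -0.8, -0.7]
grip_width: 59.8
finger_force: 0.0
```

Call:
arm_command(gripper=[60, 60, 60, 60, 60], dp=[[0.82, 0.12, 0.17], [0.82, 0.17, 0.17], [0.8, 0.22, 0.17], [0.79, 0.27, 0.17], [0.77, 0.32, 0.17]], twist=[-0.7, -0.7, -0.7, -0.7, -0.7])

```text
time: 1.45
tool_pos: [320.0, -426.6, 183.9]
tcp_rot: [-3.141, -0.0, 0.86]
contact_force: [-0.1, -0.9, 0.6]
grip_width: 60.1
finger_force: 0.0
```

Call:
arm_command(gripper=[50, 50, 50, 50, 50], dp=[[0.75, 0.37, 0.17], [0.73, 0.41, 0.17], [0.7, 0.45, 0.17], [0.67, 0.5, 0.17], [0.64, 0.54, 0.17]], twist=[-0.7, -0.7, -0.7, -0.7, -0.7])

```text
time: 2.08
tool_pos: [416.5, -385.6, 162.6]
tcp_rot: [-3.141, -0.0, 1.166]
contact_force: [0.1, 0.5, 0.2]
grip_width: 50.0
finger_force: 0.0
```

Call:
arm_command(gripper=[50, 50, 50, 50, 50], dp=[[0.6, 0.57, 0.17], [0.57, 0.61, 0.17], [0.53, 0.64, 0.17], [0.49, 0.67, 0.17], [0.45, 0.7, 0.17]], twist=[-0.7, -0.7, -0.7, -0.7, -0.7])

```text
time: 2.7
tool_pos: [512.3, -344.4, 141.4]
tcp_rot: [-3.142, 0.0, 1.473]
contact_force: [-0.1, 0.2, 0.0]
grip_width: 50.4
finger_force: 0.0
```

Call:
arm_command(gripper=[50, 50, 50, 50, 50], dp=[[0.4, 0.73, 0.17], [0.36, 0.75, 0.17], [0.31, 0.78, 0.17], [0.26, 0.79, 0.17], [0.22, 0.81, 0.17]], twist=[-0.7, -0.7, -0.7, -0.7, -0.7])

```text
time: 3.32
tool_pos: [608.3, -303.6, 120.1]
tcp_rot: [-3.142, 0.0, 1.778]
contact_force: [-0.1, 0.5, 0.8]
grip_width: 50.0
finger_force: 0.0
```

```bash
python3 plan.py 607 -304 40 101.5 5 607 -304 6.5 101.5 5; python3 - <<'E'
from h import *
im=capture("scene");cv2.imwrite("pics/s3.png",cv2.resize(im[120:330,200:460],None,fx=3,fy=2.85)[:,:,::-1])
E
```

```text
3.33 [ 608.3 -303.6  120.1] 101.9
[[-0.0, -0.01, 0.64], [-0.0, -0.01, 0.64], [-0.0, -0.01, 0.64], [-0.0, -0.01, 0.64], [-0.01, -0.01, 0.64]] [0.01, 0.02, 0.01, 0.02, 0.01]
end [ 607.1 -304.1   40.1] 101.5
[[0.0, -0.0, 0.27], [0.0, -0.0, 0.27], [0.0, -0.0, 0.27], [0.0, -0.0, 0.27], [0.0, -0.0, 0.26]] [0.0, 0.0, 0.0, 0.0, 0.0]
end [ 607.1 -304.1    6.6] 101.5
```

View pics/s3.png

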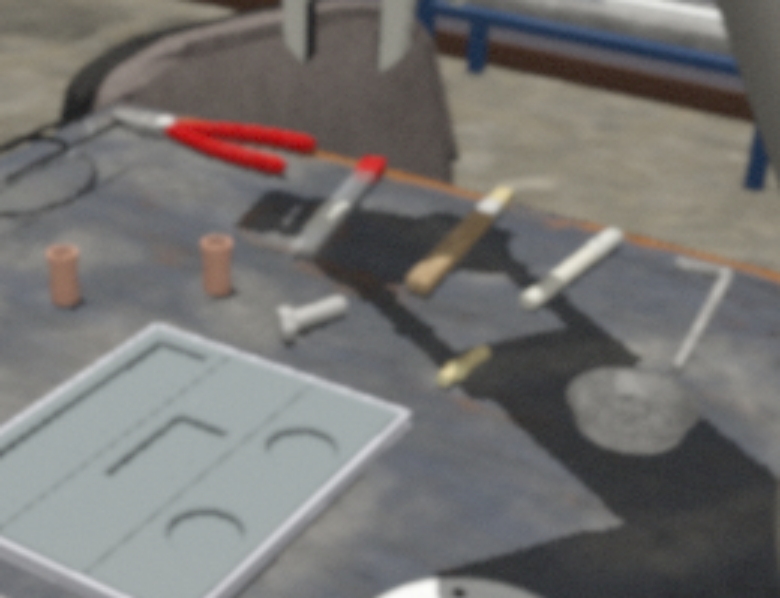

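The gripper sits above the tube with its fingers straddling it at about (345,30) in the crop. Nothing has been disturbed, so I'm going down to grasp.

Call:
arm_command(gripper=[50, 50, 50, 50, 50], dp=[[0, -0.01, 0.64], [0, -0.01, 0.64], [0, -0.01, 0.64], [0, -0.01, 0.64], [0, -0.01, 0.64]], twist=[0.01, 0.02, 0.01, 0.02, 0.01])

```text
time: 4.0
tool_pos: [605.5, -304.6, 39.3]
tcp_rot: [-3.141, -0.0, 1.767]
contact_force: [0.0, -0.3, 0.7]
grip_width: 50.2
finger_force: 0.0
```

Call:
arm_command(gripper=[50, 50, 50, 50, 50], dp=[[0, 0, 0.4], [0, 0, 0.4], [0, 0, 0.3], [0, 0, 0.24], [0, 0, 0]], twist=[0, 0, 0, 0, 0])

```text
time: 4.62
tool_pos: [605.7, -304.3, 6.6]
tcp_rot: [-3.141, -0.0, 1.768]
contact_force: [0.7, -0.1, -0.2]
grip_width: 50.1
finger_force: 0.0
```

Call:
arm_command(gripper=[30, 20, 10, 10, 10], dp=[[0, 0, 0], [0, 0, 0], [0, 0, 0], [0, 0, 0], [0, 0, 0]], twist=[0, 0, 0, 0, 0])

```text
time: 5.25
tool_pos: [606.0, -304.5, 7.2]
tcp_rot: [3.141, 0.0, 1.768]
contact_force: [-0.2, 0.1, 0.4]
grip_width: 17.7
finger_force: 30.0
```

Call:
arm_command(gripper=[10, 10, 10, 10, 10], dp=[[0, 0, 0], [0, 0, -0.3], [0, 0, -0.6], [0, 0, -0.8], [0, 0, -0.8]], twist=[0, 0, 0, 0, 0])

```text
time: 5.88
tool_pos: [606.2, -304.7, 71.7]
tcp_rot: [3.141, 0.001, 1.768]
contact_force: [-0.7, -0.7, -0.5]
grip_width: 17.9
finger_force: 30.0
```

```bash
python3 plan.py 573.7 30.9 75 90.4 20 573.7 30.9 25 90.4 5; python3 - <<'E'
from h import *
im=capture("scene");cv2.imwrite("pics/s4.png",cv2.resize(im[120:330,200:460],None,fx=3,fy=2.85)[:,:,::-1])
E
```

```text
5.88 [ 606.2 -304.7   71.7] 101.3
[[0.67, 0.07, -0.01], [0.67, 0.06, -0.01], [0.67, 0.05, -0.01], [0.67, 0.05, -0.01], [0.67, 0.04, -0.01]] [0.11, 0.11, 0.11, 0.11, 0.11]
[[0.67, 0.04, -0.01], [0.67, 0.03, -0.01], [0.68, 0.02, -0.0], [0.67, 0.02, -0.01], [0.68, 0.01, -0.0]] [0.11, 0.11, 0.11, 0.11, 0.11]
[[0.68, 0.0, -0.01], [0.67, -0.0, -0.0], [0.68, -0.01, -0.01], [0.67, -0.02, -0.0], [0.67, -0.02, -0.01]] [0.11, 0.11, 0.11, 0.11, 0.11]
[[0.68, -0.03, -0.0], [0.67, -0.04, -0.01], [0.68, -0.04, -0.0], [0.67, -0.05, -0.01], [0.67, -0.05, -0.0]] [0.11, 0.1, 0.11, 0.1, 0.11]
end [573.8  30.8  74.9] 90.4
[[0.0, -0.0, 0.4], [0.0, -0.0, 0.4], [0.0, -0.0, 0.4], [0.0, -0.0, 0.4], [0.0, -0.0, 0.4]] [-0.0, -0.0, -0.0, -0.0, -0.0]
end [573.8  30.8  24.9] 90.4
```

View pics/s4.png

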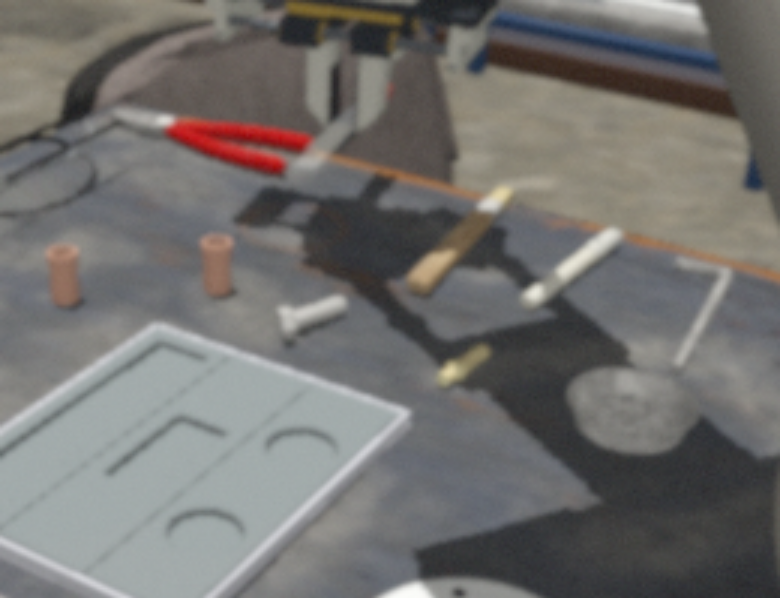

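The tube is lifted, level and held at its middle; nothing else has moved. I'm carrying it higher to clear the cup.

Call:
arm_command(gripper=[10, 10, 10, 10, 10], dp=[[0.67, 0.07, -0.3], [0.67, 0.06, -0.3], [0.67, 0.05, -0.3], [0.67, 0.05, -0.1], [0.67, 0.04, 0]], twist=[0.11, 0.11, 0.11, 0.11, 0.11])

```text
time: 6.55
tool_pos: [597.6, -219.4, 94.6]
tcp_rot: [3.142, 0.0, 1.72]
contact_force: [-0.5, -1.0, -1.1]
grip_width: 17.2
finger_force: 30.0
```

Call:
arm_command(gripper=[10, 10, 10, 10, 10], dp=[[0.67, 0.04, 0], [0.67, 0.03, 0], [0.68, 0.02, 0], [0.67, 0.02, 0], [0.68, 0.01, 0]], twist=[0.11, 0.11, 0.11, 0.11, 0.11])

```text
time: 7.18
tool_pos: [589.6, -135.8, 94.5]
tcp_rot: [3.142, 0.0, 1.671]
contact_force: [0.4, 0.1, -0.4]
grip_width: 17.1
finger_force: 30.0
```

Call:
arm_command(gripper=[10, 10, 10, 10, 10], dp=[[0.68, 0, 0], [0.67, 0, 0], [0.68, -0.01, 0], [0.67, -0.02, 0], [0.67, -0.02, 0]], twist=[0.11, 0.11, 0.11, 0.11, 0.11])

```text
time: 7.8
tool_pos: [581.5, -51.9, 94.5]
tcp_rot: [3.142, 0.0, 1.623]
contact_force: [-0.9, -0.6, -0.5]
grip_width: 17.6
finger_force: 30.0
```

Call:
arm_command(gripper=[10, 10, 10, 10, 10], dp=[[0.68, -0.03, 0], [0.67, -0.04, 0], [0.68, -0.04, 0], [0.67, -0.05, 0], [0.67, -0.05, 0]], twist=[0.11, 0.1, 0.11, 0.1, 0.11])

```text
time: 8.43
tool_pos: [573.2, 32.1, 94.4]
tcp_rot: [-3.142, 0.0, 1.577]
contact_force: [-0.1, -0.1, -0.3]
grip_width: 17.7
finger_force: 30.0
```

```bash
python3 plan.py 573.7 30.9 30 90.4 5 573.7 30.9 14 90.4 5;  python3 - <<'E'
from h import *
im=capture("scene");cv2.imwrite("pics/s5.png",cv2.resize(im[170:380,130:390],None,fx=3,fy=2.85)[:,:,::-1])
E
```

```text
8.43 [573.2  32.1  94.4] 90.4
[[-0.01, 0.0, 0.52], [-0.01, 0.0, 0.51], [-0.01, 0.01, 0.52], [-0.01, 0.0, 0.51], [-0.01, 0.01, 0.52]] [-0.0, -0.0, -0.0, -0.0, -0.01]
end [573.8  30.9  29.9] 90.4
[[0.0, -0.0, 0.13], [0.0, -0.0, 0.13], [0.0, -0.0, 0.13], [0.0, -0.0, 0.12], [0.0, -0.0, 0.13]] [0.0, 0.0, 0.0, 0.0, 0.0]
end [573.8  30.9  13.9] 90.4
```

View pics/s5.png

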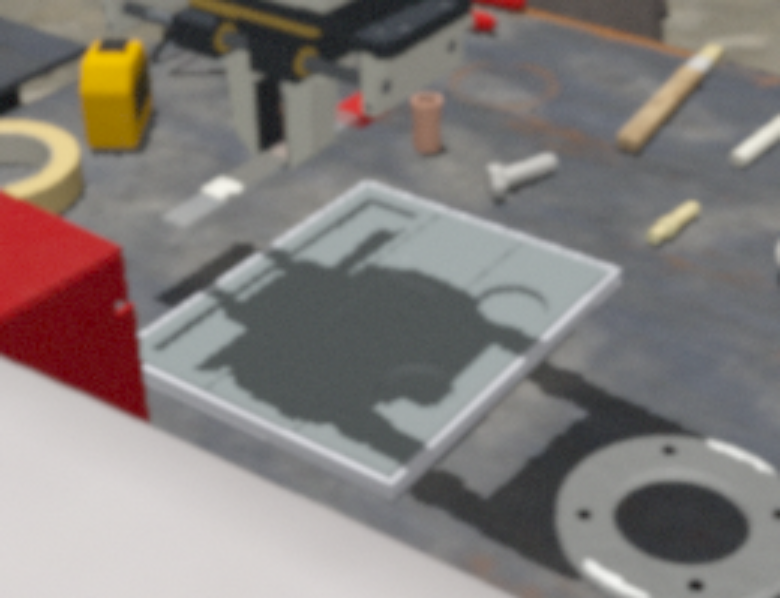

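The tube hangs level over the tray, and the red cap is visible at crop (352,105). I'm lowering it.

Call:
arm_command(gripper=[10, 10, 10, 10, 10], dp=[[-0.01, 0, 0.52], [-0.01, 0, 0.51], [-0.01, 0.01, 0.52], [-0.01, 0, 0.51], [-0.01, 0.01, 0.52]], twist=[0, 0, 0, 0, 0])

```text
time: 9.1
tool_pos: [573.8, 29.5, 28.8]
tcp_rot: [-3.141, 0.0, 1.577]
contact_force: [-0.2, -0.1, -0.1]
grip_width: 17.5
finger_force: 30.0
```

Call:
arm_command(gripper=[10, 10, 10, 10, 10], dp=[[0, 0, 0.2], [0, 0, 0.2], [0, 0, 0.13], [0, 0, 0.07], [0, 0, 0]], twist=[0, 0, 0, 0, 0])

```text
time: 9.72
tool_pos: [574.0, 29.8, 15.1]
tcp_rot: [3.141, 0.0, 1.578]
contact_force: [0.2, 0.1, -1.0]
grip_width: 17.6
finger_force: 30.0
```

```bash
python3 plan.py 573.7 30.9 13.5 90.4 5;  python3 - <<'E'
from h import *
im=capture("scene");cv2.imwrite("pics/s6.png",cv2.resize(im[170:380,130:390],None,fx=3,fy=2.85)[:,:,::-1])
E
```

```text
9.72 [574.   29.8  15.1] 90.4
[[0.01, -0.0, 0.01], [0.01, -0.0, 0.01], [0.01, -0.0, 0.01], [0.01, -0.01, 0.02], [0.0, -0.0, 0.01]] [-0.0, -0.0, -0.0, -0.0, -0.0]
end [573.7  30.8  13.6] 90.4
```

View pics/s6.png

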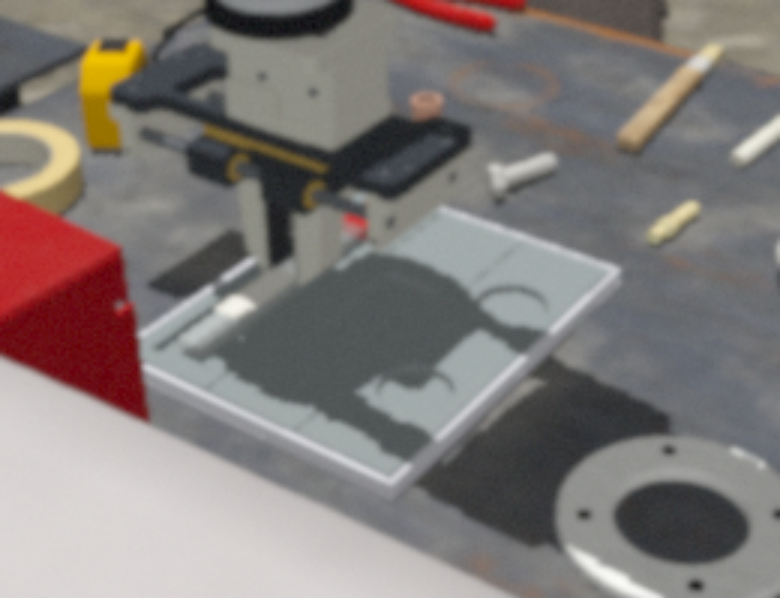

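Tube lies over the recess; the near end and white band at crop (215,325) look lined up. I'm releasing it.

Call:
arm_command(gripper=[10, 10, 34, 34, 34], dp=[[0, 0, 0.05], [0, 0, 0], [0, 0, 0], [0, 0, 0], [0, 0, 0]], twist=[0, 0, 0, 0, 0])

```text
time: 10.4
tool_pos: [573.8, 29.8, 13.6]
tcp_rot: [-3.141, 0.0, 1.578]
contact_force: [-0.6, 0.4, -0.4]
grip_width: 33.4
finger_force: 0.0
```

Call:
arm_command(gripper=[34, 34, 34, 34, 34], dp=[[0, 0, -0.5], [0, 0, -0.8], [0, 0, -0.9], [0, 0, -0.9], [0, 0, -0.9]], twist=[0, 0, 0, 0, 0])

```text
time: 11.02
tool_pos: [574.0, 29.8, 115.4]
tcp_rot: [3.141, 0.0, 1.578]
contact_force: [0.1, -0.0, -0.6]
grip_width: 33.9
finger_force: 0.0
```

```bash
python3 plan.py 430.5 -149.7 80 85.5 15 430.5 -149.7 30 85.5 5
```

```text
11.03 [574.   29.8 115.4] 90.4
[[-0.48, -0.39, 0.09], [-0.48, -0.38, 0.09], [-0.48, -0.38, 0.1], [-0.48, -0.38, 0.09], [-0.48, -0.37, 0.1]] [0.07, 0.06, 0.07, 0.06, 0.07]
[[-0.49, -0.37, 0.09], [-0.49, -0.37, 0.1], [-0.49, -0.37, 0.09], [-0.49, -0.36, 0.1], [-0.5, -0.36, 0.09]] [0.06, 0.07, 0.06, 0.07, 0.06]
[[-0.5, -0.36, 0.1], [-0.5, -0.36, 0.09], [-0.5, -0.35, 0.1], [-0.5, -0.35, 0.09], [-0.5, -0.35, 0.1]] [0.07, 0.06, 0.07, 0.06, 0.07]
end [ 430.5 -149.6   79.9] 85.5
[[-0.0, 0.0, 0.4], [-0.0, 0.0, 0.4], [-0.0, 0.0, 0.4], [-0.0, 0.0, 0.4], [-0.0, 0.0, 0.4]] [-0.0, -0.0, -0.0, -0.0, -0.0]
end [ 430.5 -149.6   29.9] 85.5
```

Call:
arm_command(gripper=[40, 40, 40, 40, 40], dp=[[-0.48, -0.39, 0.09], [-0.48, -0.38, 0.09], [-0.48, -0.38, 0.1], [-0.48, -0.38, 0.09], [-0.48, -0.37, 0.1]], twist=[0.07, 0.06, 0.07, 0.06, 0.07])

```text
time: 11.65
tool_pos: [525.2, -30.9, 101.5]
tcp_rot: [-3.141, -0.0, 1.548]
contact_force: [0.3, -0.5, 0.2]
grip_width: 39.9
finger_force: 0.0
```

Call:
arm_command(gripper=[40, 40, 40, 40, 40], dp=[[-0.49, -0.37, 0.09], [-0.49, -0.37, 0.1], [-0.49, -0.37, 0.09], [-0.49, -0.36, 0.1], [-0.5, -0.36, 0.09]], twist=[0.06, 0.07, 0.06, 0.07, 0.06])

```text
time: 12.28
tool_pos: [477.8, -90.7, 90.1]
tcp_rot: [3.142, 0.0, 1.521]
contact_force: [-0.3, -0.8, -0.4]
grip_width: 39.7
finger_force: 0.0
```

Call:
arm_command(gripper=[40, 40, 40, 40, 40], dp=[[-0.5, -0.36, 0.1], [-0.5, -0.36, 0.09], [-0.5, -0.35, 0.1], [-0.5, -0.35, 0.09], [-0.5, -0.35, 0.1]], twist=[0.07, 0.06, 0.07, 0.06, 0.07])

```text
time: 12.9
tool_pos: [429.8, -150.4, 78.1]
tcp_rot: [3.141, 0.0, 1.492]
contact_force: [-0.9, -0.1, -0.1]
grip_width: 39.8
finger_force: 0.0
```

Call:
arm_command(gripper=[40, 40, 40, 40, 40], dp=[[0, 0, 0.4], [0, 0, 0.4], [0, 0, 0.4], [0, 0, 0.4], [0, 0, 0.4]], twist=[0, 0, 0, 0, 0])

```text
time: 13.52
tool_pos: [430.4, -149.4, 27.4]
tcp_rot: [-3.141, -0.0, 1.493]
contact_force: [-0.2, 0.8, 0.1]
grip_width: 39.7
finger_force: 0.0
```

```bash
python3 plan.py 430.5 -149.7 4 85.5 4;  python3 - <<'E'
from h import *
a=cv2.resize(capture("scene")[200:300,290:430],None,fx=4,fy=4);b=cv2.resize(capture("top")[160:270,155:320],None,fx=4,fy=4)
b=cv2.resize(b,(560,373));cv2.imwrite("pics/s7.png",np.vstack([a[:227],b])[:,:,::-1])
E
```

```text
13.53 [ 430.4 -149.4   27.4] 85.5
[[-0.0, 0.0, 0.23], [-0.0, 0.0, 0.24], [-0.01, 0.0, 0.23], [-0.0, 0.0, 0.24]] [0.0, 0.0, 0.0, 0.0]
end [ 430.4 -149.6    3.9] 85.5
```

View pics/s7.png

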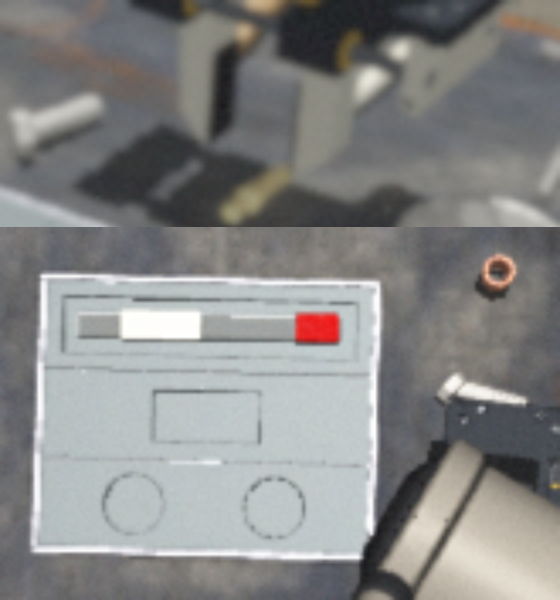

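The tube lies centred inside the long recess, and the collet is between the fingers at (255,195). I'm grasping it.

Call:
arm_command(gripper=[40, 40, 40, 40, 30], dp=[[0, 0, 0.3], [0, 0, 0.3], [0, 0, 0.2], [0, 0, 0.1], [0, 0, 0]], twist=[0, 0, 0, 0, 0])

```text
time: 14.25
tool_pos: [430.3, -149.6, 5.6]
tcp_rot: [-3.141, 0.0, 1.492]
contact_force: [0.1, -0.1, 0.2]
grip_width: 34.2
finger_force: 0.0
```

Call:
arm_command(gripper=[20, 10, 5, 5, 5], dp=[[0, 0, 0], [0, 0, 0], [0, 0, 0], [0, 0, 0], [0, 0, 0]], twist=[0, 0, 0, 0, 0])

```text
time: 14.88
tool_pos: [430.5, -149.7, 5.9]
tcp_rot: [3.141, 0.0, 1.492]
contact_force: [-0.5, -0.7, 2.5]
grip_width: 10.5
finger_force: 30.0
```

Call:
arm_command(gripper=[5, 5, 5, 5, 5], dp=[[0, 0, 0], [0, 0, -0.3], [0, 0, -0.6], [0, 0, -0.8], [0, 0, -0.8]], twist=[0, 0, 0, 0, 0])

```text
time: 15.5
tool_pos: [430.2, -149.5, 69.0]
tcp_rot: [-3.141, -0.0, 1.492]
contact_force: [0.7, -0.4, -0.4]
grip_width: 10.7
finger_force: 30.0
```

```bash
python3 plan.py 517.2 31.2 65 90.4 10 517.2 31.2 25 90.4 5
```

```text
15.5 [ 430.2 -149.5   69. ] 85.5
[[0.75, 0.29, 0.02], [0.75, 0.3, 0.02], [0.74, 0.3, 0.01], [0.74, 0.31, 0.02], [0.74, 0.32, 0.01]] [-0.1, -0.1, -0.1, -0.1, -0.1]
[[0.73, 0.32, 0.02], [0.73, 0.33, 0.01], [0.73, 0.33, 0.02], [0.73, 0.34, 0.01], [0.72, 0.35, 0.02]] [-0.1, -0.1, -0.09, -0.1, -0.09]
end [517.2  31.2  65. ] 90.4
[[-0.0, 0.0, 0.32], [-0.0, 0.0, 0.32], [-0.0, 0.0, 0.32], [-0.0, 0.0, 0.32], [-0.0, 0.0, 0.32]] [-0.0, -0.0, -0.0, -0.0, -0.0]
end [517.2  31.2  25. ] 90.4
```

Call:
arm_command(gripper=[5, 5, 5, 5, 5], dp=[[0.75, 0.29, 0.02], [0.75, 0.3, 0.02], [0.74, 0.3, 0.01], [0.74, 0.31, 0.02], [0.74, 0.32, 0.01]], twist=[-0.1, -0.1, -0.1, -0.1, -0.1])

```text
time: 16.12
tool_pos: [474.1, -58.5, 66.4]
tcp_rot: [-3.142, 0.0, 1.536]
contact_force: [0.6, -0.6, -1.0]
grip_width: 10.8
finger_force: 30.0
```

Call:
arm_command(gripper=[5, 5, 5, 5, 5], dp=[[0.73, 0.32, 0.02], [0.73, 0.33, 0.01], [0.73, 0.33, 0.02], [0.73, 0.34, 0.01], [0.72, 0.35, 0.02]], twist=[-0.1, -0.1, -0.09, -0.1, -0.09])

```text
time: 16.75
tool_pos: [517.6, 31.9, 64.4]
tcp_rot: [-3.141, 0.0, 1.578]
contact_force: [-0.0, 0.0, 0.3]
grip_width: 10.4
finger_force: 30.0
```

Call:
arm_command(gripper=[5, 5, 5, 5, 5], dp=[[0, 0, 0.32], [0, 0, 0.32], [0, 0, 0.32], [0, 0, 0.32], [0, 0, 0.32]], twist=[0, 0, 0, 0, 0])

```text
time: 17.38
tool_pos: [517.3, 30.8, 23.6]
tcp_rot: [-3.141, 0.0, 1.577]
contact_force: [0.2, -0.8, 0.1]
grip_width: 10.8
finger_force: 30.0
```

```bash
python3 plan.py 517.2 31.2 13.3 90.4 4;  python3 - <<'E'
from h import *
im=capture("scene");cv2.imwrite("pics/s8.png",cv2.resize(im[200:340,160:345],None,fx=4,fy=4)[:,:,::-1])
E
```

```text
17.38 [517.3  30.8  23.6] 90.4
[[0.0, -0.0, 0.1], [0.0, -0.0, 0.1], [0.01, -0.0, 0.11], [0.0, -0.0, 0.1]] [-0.0, -0.0, -0.0, -0.01]
end [517.3  31.1  13.3] 90.4
```

View pics/s8.png

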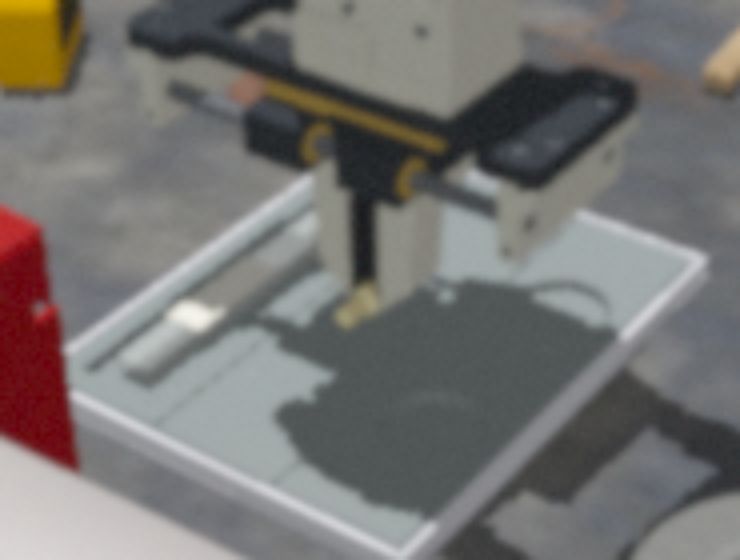

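The collet is held level above the short recess at (360,303). I'm lowering and releasing.

Call:
arm_command(gripper=[5, 5, 5, 5, 5], dp=[[0, 0, 0.14], [0, 0, 0.14], [0, 0, 0.1], [0, 0, 0.05], [0, 0, 0]], twist=[0, 0, 0, 0, 0])

```text
time: 18.05
tool_pos: [517.4, 31.2, 13.4]
tcp_rot: [-3.142, 0.0, 1.578]
contact_force: [0.0, -0.1, -0.2]
grip_width: 10.6
finger_force: 30.0
```

Call:
arm_command(gripper=[5, 24, 24, 24, 24], dp=[[0, 0, 0], [0, 0, 0], [0, 0, 0], [0, 0, 0], [0, 0, -0.2]], twist=[0, 0, 0, 0, 0])

```text
time: 18.68
tool_pos: [517.1, 31.1, 18.4]
tcp_rot: [-3.141, 0.0, 1.578]
contact_force: [0.3, -0.7, -0.3]
grip_width: 24.2
finger_force: 0.0
```

Call:
arm_command(gripper=[24, 24, 24, 24, 24], dp=[[0, 0, -0.5], [0, 0, -0.8], [0, 0, -0.9], [0, 0, -0.9], [0, 0, -0.9]], twist=[0, 0, 0, 0, 0])

```text
time: 19.3
tool_pos: [517.5, 31.2, 120.2]
tcp_rot: [3.14, 0.0, 1.578]
contact_force: [0.4, 0.2, 0.2]
grip_width: 24.2
finger_force: 0.0
```

```bash
python3 plan.py 613 -152 115 90 15 613 -152 60 90 5
```

```text
19.3 [517.5  31.2 120.2] 90.4
[[-0.49, 0.25, 0.01], [-0.49, 0.25, 0.01], [-0.49, 0.25, 0.01], [-0.49, 0.25, 0.01], [-0.49, 0.25, 0.02]] [0.01, 0.0, 0.01, 0.0, 0.01]
[[-0.49, 0.25, 0.01], [-0.49, 0.25, 0.02], [-0.49, 0.25, 0.01], [-0.49, 0.26, 0.02], [-0.49, 0.26, 0.01]] [0.0, 0.01, 0.0, 0.01, 0.0]
[[-0.49, 0.25, 0.02], [-0.49, 0.26, 0.01], [-0.49, 0.25, 0.02], [-0.48, 0.26, 0.01], [-0.49, 0.25, 0.02]] [0.01, 0.0, 0.01, 0.0, 0.01]
end [ 612.9 -152.   115. ] 90.0
[[0.0, 0.0, 0.44], [0.0, 0.0, 0.44], [0.0, 0.0, 0.44], [0.0, 0.0, 0.44], [0.0, 0.0, 0.44]] [-0.0, -0.0, -0.0, -0.0, -0.0]
end [ 612.9 -152.    60. ] 90.0
```

Call:
arm_command(gripper=[46, 46, 46, 46, 46], dp=[[-0.49, 0.25, 0.01], [-0.49, 0.25, 0.01], [-0.49, 0.25, 0.01], [-0.49, 0.25, 0.01], [-0.49, 0.25, 0.02]], twist=[0, 0, 0, 0, 0])

```text
time: 19.92
tool_pos: [549.3, -30.9, 116.5]
tcp_rot: [-3.141, -0.0, 1.577]
contact_force: [0.0, -0.4, -0.1]
grip_width: 45.8
finger_force: 0.0
```

Call:
arm_command(gripper=[46, 46, 46, 46, 46], dp=[[-0.49, 0.25, 0.01], [-0.49, 0.25, 0.02], [-0.49, 0.25, 0.01], [-0.49, 0.26, 0.02], [-0.49, 0.26, 0.01]], twist=[0, 0, 0, 0, 0])

```text
time: 20.55
tool_pos: [581.6, -91.7, 115.2]
tcp_rot: [-3.142, 0.0, 1.578]
contact_force: [-0.4, 0.8, 0.2]
grip_width: 45.9
finger_force: 0.0
```

Call:
arm_command(gripper=[46, 46, 46, 46, 46], dp=[[-0.49, 0.25, 0.02], [-0.49, 0.26, 0.01], [-0.49, 0.25, 0.02], [-0.48, 0.26, 0.01], [-0.49, 0.25, 0.02]], twist=[0, 0, 0, 0, 0])

```text
time: 21.18
tool_pos: [613.8, -152.5, 113.2]
tcp_rot: [3.142, 0.0, 1.578]
contact_force: [0.2, -0.3, 0.2]
grip_width: 46.0
finger_force: 0.0
```

Call:
arm_command(gripper=[46, 46, 46, 46, 46], dp=[[0, 0, 0.44], [0, 0, 0.44], [0, 0, 0.44], [0, 0, 0.44], [0, 0, 0.3]], twist=[0, 0, 0, 0, 0])

```text
time: 21.8
tool_pos: [613.1, -151.4, 60.7]
tcp_rot: [-3.141, -0.0, 1.578]
contact_force: [-0.0, -0.6, 0.8]
grip_width: 45.6
finger_force: 0.0
```

```bash
python3 plan.py 613 -152 8 90 5;  python3 - <<'E'
from h import *
a=cv2.resize(capture("scene")[160:235,230:370],None,fx=4,fy=4);b=cv2.resize(capture("top")[160:270,155:320],None,fx=3,fy=2.6)
b=cv2.resize(b,(560,290));cv2.imwrite("pics/s9.png",np.vstack([a,b])[:,:,::-1])
E
```

```text
21.8 [ 613.1 -151.4   60.7] 90.4
[[-0.0, -0.0, 0.42], [-0.01, -0.0, 0.42], [-0.0, -0.0, 0.42], [-0.01, -0.0, 0.42], [-0.0, -0.0, 0.43]] [0.02, 0.02, 0.01, 0.02, 0.01]
end [ 613.1 -151.9    8. ] 90.0
```

View pics/s9.png

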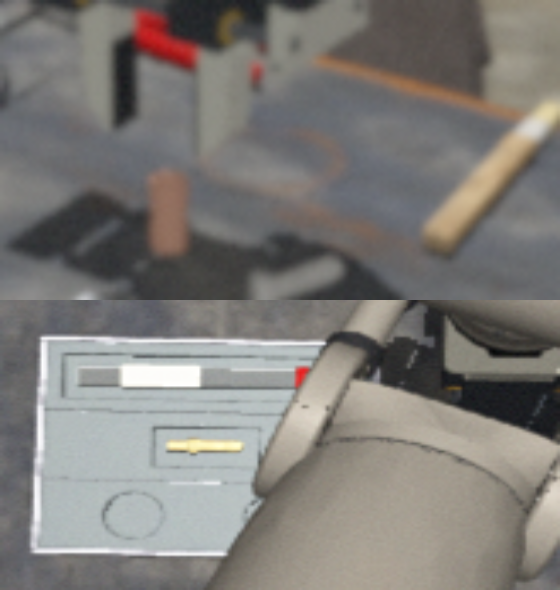

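The collet lies in the short recess, and cup 2 sits centred under the fingers at (168,215). I'm going down to grasp it.

Call:
arm_command(gripper=[46, 46, 46, 46, 46], dp=[[0, 0, 0.45], [0, 0, 0.45], [0, 0, 0.45], [0, 0, 0.4], [0, 0, 0.3]], twist=[0, 0, 0, 0, 0])

```text
time: 22.52
tool_pos: [613.2, -151.7, 9.6]
tcp_rot: [-3.141, -0.0, 1.578]
contact_force: [-0.9, -0.4, 0.6]
grip_width: 46.1
finger_force: 0.0
```

Call:
arm_command(gripper=[40, 34, 30, 27, 24], dp=[[0, 0, 0], [0, 0, 0], [0, 0, 0], [0, 0, 0], [0, 0, 0]], twist=[0, 0, 0, 0, 0])

```text
time: 23.15
tool_pos: [613.4, -151.7, 10.6]
tcp_rot: [3.141, 0.0, 1.578]
contact_force: [0.2, 0.6, 0.9]
grip_width: 24.7
finger_force: 0.0
```

Call:
arm_command(gripper=[21, 18, 15, 10, 10], dp=[[0, 0, 0], [0, 0, 0], [0, 0, 0], [0, 0, 0], [0, 0, 0]], twist=[0, 0, 0, 0, 0])

```text
time: 23.78
tool_pos: [613.4, -151.7, 10.4]
tcp_rot: [-3.142, 0.0, 1.578]
contact_force: [0.8, -0.6, -0.5]
grip_width: 18.7
finger_force: 30.0
```

Call:
arm_command(gripper=[10, 10, 10, 10, 10], dp=[[0, 0, 0], [0, 0, -0.3], [0, 0, -0.6], [0, 0, -0.9], [0, 0, -0.9]], twist=[0, 0, 0, 0, 0])

```text
time: 24.4
tool_pos: [613.7, -151.8, 79.9]
tcp_rot: [3.14, 0.001, 1.578]
contact_force: [-0.3, -0.5, 0.7]
grip_width: 18.3
finger_force: 30.0
```

```bash
python3 plan.py 459.7 76.5 75 90 15 459.7 76.5 25 90 5
```

```text
24.4 [ 613.7 -151.8   79.9] 90.4
[[0.61, -0.41, 0.01], [0.61, -0.41, 0.01], [0.61, -0.41, 0.01], [0.61, -0.41, 0.01], [0.61, -0.41, 0.01]] [0.01, 0.0, 0.01, 0.0, 0.01]
[[0.61, -0.41, 0.01], [0.61, -0.41, 0.02], [0.61, -0.41, 0.01], [0.61, -0.41, 0.02], [0.61, -0.41, 0.01]] [0.0, 0.01, 0.0, 0.01, 0.0]
[[0.61, -0.4, 0.02], [0.61, -0.41, 0.01], [0.61, -0.41, 0.02], [0.61, -0.4, 0.01], [0.61, -0.41, 0.02]] [0.01, 0.0, 0.01, 0.0, 0.01]
end [459.6  76.4  74.9] 90.0
[[0.0, 0.0, 0.4], [0.0, 0.0, 0.4], [0.0, 0.0, 0.4], [0.0, 0.0, 0.4], [0.0, 0.0, 0.4]] [-0.0, -0.0, -0.0, -0.0, -0.0]
end [459.6  76.4  24.9] 90.0
```

Call:
arm_command(gripper=[10, 10, 10, 10, 10], dp=[[0.61, -0.41, 0.01], [0.61, -0.41, 0.01], [0.61, -0.41, 0.01], [0.61, -0.41, 0.01], [0.61, -0.41, 0.01]], twist=[0, 0, 0, 0, 0])

```text
time: 25.02
tool_pos: [561.6, -75.3, 77.8]
tcp_rot: [3.14, 0.001, 1.577]
contact_force: [0.1, 0.2, -0.7]
grip_width: 18.7
finger_force: 30.0
```

Call:
arm_command(gripper=[10, 10, 10, 10, 10], dp=[[0.61, -0.41, 0.01], [0.61, -0.41, 0.02], [0.61, -0.41, 0.01], [0.61, -0.41, 0.02], [0.61, -0.41, 0.01]], twist=[0, 0, 0, 0, 0])

```text
time: 25.65
tool_pos: [509.2, 1.1, 74.9]
tcp_rot: [3.142, 0.0, 1.578]
contact_force: [0.6, 0.2, -0.8]
grip_width: 18.9
finger_force: 30.0
```

Call:
arm_command(gripper=[10, 10, 10, 10, 10], dp=[[0.61, -0.4, 0.02], [0.61, -0.41, 0.01], [0.61, -0.41, 0.02], [0.61, -0.4, 0.01], [0.61, -0.41, 0.02]], twist=[0, 0, 0, 0, 0])

```text
time: 26.28
tool_pos: [457.9, 77.0, 73.0]
tcp_rot: [3.141, 0.0, 1.578]
contact_force: [0.4, -0.5, -0.0]
grip_width: 18.4
finger_force: 30.0
```

Call:
arm_command(gripper=[10, 10, 10, 10, 10], dp=[[0, 0, 0.4], [0, 0, 0.4], [0, 0, 0.4], [0, 0, 0.4], [0, 0, 0.2]], twist=[0, 0, 0, 0, 0])

```text
time: 26.9
tool_pos: [458.3, 75.7, 27.0]
tcp_rot: [-3.14, 0.0, 1.577]
contact_force: [-0.0, -0.1, -0.3]
grip_width: 18.4
finger_force: 30.0
```

```bash
python3 plan.py 459.7 76.5 18 90 5;  python3 - <<'E'
from h import *
im=capture("scene");cv2.imwrite("pics/s10.png",cv2.resize(im[200:340,160:345],None,fx=4,fy=4)[:,:,::-1])
E
```

```text
26.9 [458.3  75.7  27. ] 90.4
[[0.01, 0.01, 0.07], [0.01, 0.01, 0.07], [0.0, 0.01, 0.07], [0.01, 0.01, 0.07], [0.0, 0.02, 0.08]] [0.01, 0.02, 0.01, 0.02, 0.01]
end [459.8  76.5  18. ] 90.0
```

View pics/s10.png

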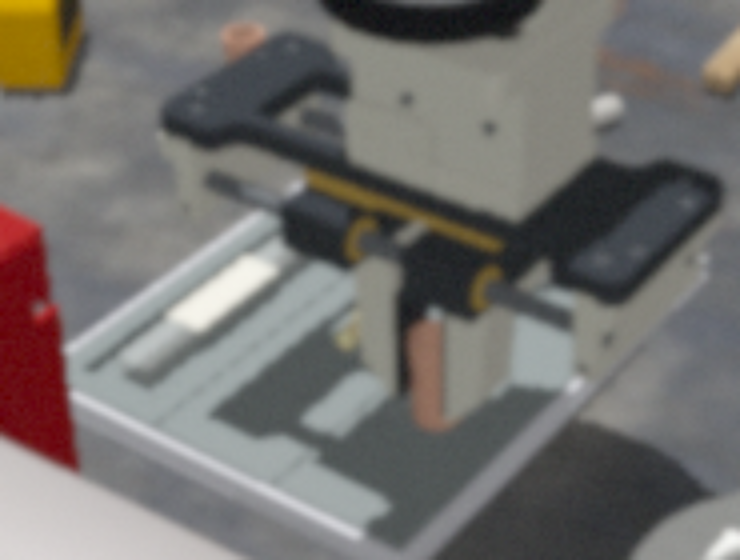

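The cup hangs upright over the recess with its bottom near (430,422). I'm lowering slowly and releasing.

Call:
arm_command(gripper=[10, 10, 10, 10, 10], dp=[[0.01, 0.01, 0.1], [0.01, 0.01, 0.1], [0.01, 0.02, 0.08], [0, 0.01, 0.05], [0, 0, 0.03]], twist=[0, 0, 0, 0, 0])

```text
time: 27.58
tool_pos: [459.9, 76.8, 18.9]
tcp_rot: [3.141, 0.0, 1.578]
contact_force: [-0.0, 0.1, 0.3]
grip_width: 18.2
finger_force: 30.0
```

Call:
arm_command(gripper=[10, 18, 22, 26, 30], dp=[[0, 0, 0], [0, 0, 0], [0, 0, 0], [0, 0, 0], [0, 0, 0]], twist=[0, 0, 0, 0, 0])

```text
time: 28.2
tool_pos: [459.9, 76.7, 19.0]
tcp_rot: [3.141, 0.0, 1.578]
contact_force: [0.6, -0.3, 0.4]
grip_width: 28.8
finger_force: 0.0
```

Call:
arm_command(gripper=[36, 36, 36, 36, 36], dp=[[0, 0, 0], [0, 0, -0.3], [0, 0, -0.6], [0, 0, -0.6], [0, 0, -0.8]], twist=[0, 0, 0, 0, 0])

```text
time: 28.82
tool_pos: [459.6, 76.8, 77.2]
tcp_rot: [-3.141, 0.0, 1.578]
contact_force: [0.8, 0.6, -0.2]
grip_width: 36.2
finger_force: 0.0
```

Call:
arm_command(gripper=[36, 36, 36, 36, 36], dp=[[0, 0, -0.6], [0, 0, -0.6], [0, 0, -0.3], [0, 0, 0], [0, 0, 0]], twist=[0, 0, 0, 0, 0])

```text
time: 29.45
tool_pos: [459.5, 76.7, 113.5]
tcp_rot: [-3.141, 0.0, 1.578]
contact_force: [0.1, -0.6, -0.3]
grip_width: 36.0
finger_force: 0.0
```

```bash
python3 plan.py 686 -84.8 115 45 15 686 -84.8 60 45 5
```

```text
29.45 [459.5  76.7 113.5] 90.4
[[-0.43, 0.6, -0.0], [-0.4, 0.62, -0.0], [-0.37, 0.64, -0.0], [-0.33, 0.66, -0.0], [-0.3, 0.68, -0.01]] [0.61, 0.6, 0.61, 0.6, 0.61]
[[-0.26, 0.7, -0.0], [-0.23, 0.71, -0.01], [-0.19, 0.72, -0.0], [-0.15, 0.73, -0.01], [-0.11, 0.73, -0.0]] [0.6, 0.61, 0.6, 0.61, 0.6]
[[-0.07, 0.74, -0.01], [-0.04, 0.74, -0.0], [0.0, 0.74, -0.01], [0.05, 0.74, -0.0], [0.08, 0.74, -0.01]] [0.61, 0.6, 0.61, 0.6, 0.61]
end [685.9 -84.8 115. ] 45.0
[[0.0, 0.0, 0.44], [0.0, 0.0, 0.44], [0.0, 0.0, 0.44], [0.0, 0.0, 0.44], [0.0, 0.0, 0.44]] [-0.0, -0.0, -0.0, -0.0, -0.0]
end [685.9 -84.8  60. ] 45.0
```

Call:
arm_command(gripper=[46, 46, 46, 46, 46], dp=[[-0.43, 0.6, 0], [-0.4, 0.62, 0], [-0.37, 0.64, 0], [-0.33, 0.66, 0], [-0.3, 0.68, -0.01]], twist=[0.61, 0.6, 0.61, 0.6, 0.61])

```text
time: 30.08
tool_pos: [536.4, 22.0, 113.9]
tcp_rot: [-3.141, 0.0, 1.309]
contact_force: [0.7, 0.7, -0.6]
grip_width: 45.8
finger_force: 0.0
```

Call:
arm_command(gripper=[46, 46, 46, 46, 46], dp=[[-0.26, 0.7, 0], [-0.23, 0.71, -0.01], [-0.19, 0.72, 0], [-0.15, 0.73, -0.01], [-0.11, 0.73, 0]], twist=[0.6, 0.61, 0.6, 0.61, 0.6])

```text
time: 30.7
tool_pos: [612.0, -32.2, 114.3]
tcp_rot: [-3.141, 0.0, 1.045]
contact_force: [0.1, -0.4, 0.5]
grip_width: 46.1
finger_force: 0.0
```

Call:
arm_command(gripper=[46, 46, 46, 46, 46], dp=[[-0.07, 0.74, -0.01], [-0.04, 0.74, 0], [0, 0.74, -0.01], [0.05, 0.74, 0], [0.08, 0.74, -0.01]], twist=[0.61, 0.6, 0.61, 0.6, 0.61])

```text
time: 31.32
tool_pos: [687.2, -86.3, 114.8]
tcp_rot: [-3.141, 0.0, 0.781]
contact_force: [0.5, -0.7, 0.1]
grip_width: 46.0
finger_force: 0.0
```

Call:
arm_command(gripper=[46, 46, 46, 46, 46], dp=[[0, 0, 0.44], [0, 0, 0.44], [0, 0, 0.44], [0, 0, 0.4], [0, 0, 0.3]], twist=[0, 0, 0, 0, 0])

```text
time: 31.95
tool_pos: [686.0, -84.5, 64.2]
tcp_rot: [-3.141, 0.0, 0.786]
contact_force: [-0.3, 0.5, -1.1]
grip_width: 46.2
finger_force: 0.0
```

```bash
python3 plan.py 686 -84.8 10 45 5;  python3 - <<'E'
from h import *
im=capture("scene");cv2.imwrite("pics/s11.png",cv2.resize(im[155:345,160:350],None,fx=3.1,fy=3.1)[:,:,::-1])
E
```

```text
31.95 [686.  -84.5  64.2] 45.0
[[-0.0, 0.0, 0.43], [-0.0, 0.0, 0.43], [-0.0, 0.0, 0.44], [-0.0, 0.0, 0.43], [-0.01, 0.01, 0.44]] [0.0, 0.0, 0.0, 0.0, 0.0]
end [686.  -84.9   9.9] 45.0
```

View pics/s11.png

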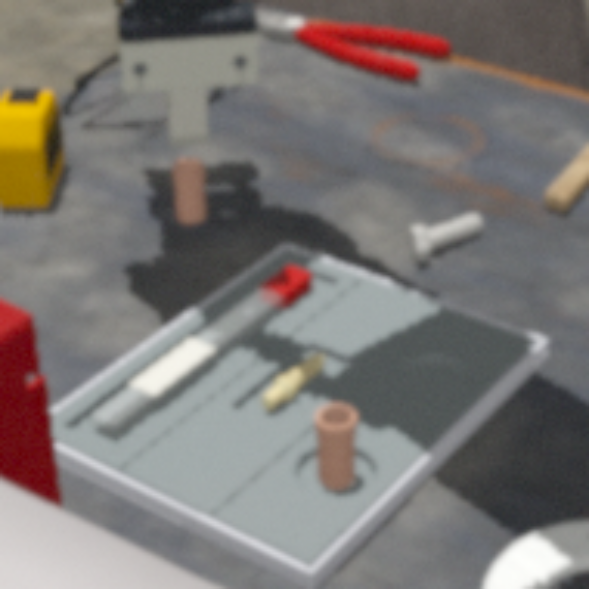

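The tube, the collet and the first cup (335,445) are seated. The gripper is over cup 1 at (188,190), so I'm going down to grasp it.

Call:
arm_command(gripper=[46, 46, 46, 46, 46], dp=[[0, 0, 0.48], [0, 0, 0.48], [0, 0, 0.47], [0, 0, 0.44], [0, 0, 0.3]], twist=[0, 0, 0, 0, 0])

```text
time: 32.62
tool_pos: [686.0, -84.8, 9.7]
tcp_rot: [-3.141, 0.0, 0.785]
contact_force: [-0.5, -0.1, 0.3]
grip_width: 46.1
finger_force: 0.0
```

Call:
arm_command(gripper=[40, 34, 30, 27, 24], dp=[[0, 0, 0], [0, 0, 0], [0, 0, 0], [0, 0, 0], [0, 0, 0]], twist=[0, 0, 0, 0, 0])

```text
time: 33.25
tool_pos: [686.4, -84.8, 10.9]
tcp_rot: [3.141, -0.0, 0.785]
contact_force: [-0.6, 0.4, 0.2]
grip_width: 24.3
finger_force: 0.0
```

Call:
arm_command(gripper=[21, 18, 15, 10, 10], dp=[[0, 0, 0], [0, 0, 0], [0, 0, 0], [0, 0, 0], [0, 0, 0]], twist=[0, 0, 0, 0, 0])

```text
time: 33.88
tool_pos: [686.3, -84.8, 10.7]
tcp_rot: [3.141, 0.0, 0.785]
contact_force: [-0.8, -0.0, 0.6]
grip_width: 18.7
finger_force: 30.0
```

Call:
arm_command(gripper=[10, 10, 10, 10, 10], dp=[[0, 0, 0], [0, 0, -0.3], [0, 0, -0.6], [0, 0, -0.9], [0, 0, -0.9]], twist=[0, 0, 0, 0, 0])

```text
time: 34.5
tool_pos: [686.6, -84.9, 80.2]
tcp_rot: [3.14, -0.001, 0.785]
contact_force: [-0.1, -0.1, 0.6]
grip_width: 18.0
finger_force: 30.0
```

```bash
python3 plan.py 460 -14 80 90 15 460 -14 28 90 5
```

```text
34.5 [686.6 -84.9  80.2] 45.0
[[-0.29, -0.56, 0.0], [-0.26, -0.58, 0.0], [-0.23, -0.59, 0.0], [-0.2, -0.6, 0.0], [-0.17, -0.61, 0.0]] [-0.6, -0.6, -0.6, -0.6, -0.6]
[[-0.14, -0.62, 0.0], [-0.11, -0.62, 0.0], [-0.07, -0.63, 0.0], [-0.04, -0.63, 0.0], [-0.01, -0.63, 0.0]] [-0.6, -0.6, -0.6, -0.6, -0.6]
[[0.02, -0.63, 0.0], [0.06, -0.63, 0.0], [0.09, -0.63, 0.0], [0.12, -0.62, 0.0], [0.16, -0.62, 0.01]] [-0.6, -0.6, -0.6, -0.6, -0.6]
end [460. -14.  80.] 90.0
[[0.0, -0.0, 0.42], [0.0, -0.0, 0.41], [0.0, -0.0, 0.42], [0.0, -0.0, 0.41], [0.0, -0.0, 0.42]] [-0.0, -0.0, -0.0, -0.0, -0.0]
end [460. -14.  28.] 90.0
```

Call:
arm_command(gripper=[10, 10, 10, 10, 10], dp=[[-0.29, -0.56, 0], [-0.26, -0.58, 0], [-0.23, -0.59, 0], [-0.2, -0.6, 0], [-0.17, -0.61, 0]], twist=[-0.6, -0.6, -0.6, -0.6, -0.6])

```text
time: 35.12
tool_pos: [610.9, -60.8, 79.6]
tcp_rot: [3.14, -0.0, 1.049]
contact_force: [0.4, 0.4, -0.3]
grip_width: 18.6
finger_force: 30.0
```

Call:
arm_command(gripper=[10, 10, 10, 10, 10], dp=[[-0.14, -0.62, 0], [-0.11, -0.62, 0], [-0.07, -0.63, 0], [-0.04, -0.63, 0], [-0.01, -0.63, 0]], twist=[-0.6, -0.6, -0.6, -0.6, -0.6])

```text
time: 35.75
tool_pos: [535.5, -37.3, 79.6]
tcp_rot: [3.14, 0.0, 1.311]
contact_force: [0.1, 0.7, -0.1]
grip_width: 18.4
finger_force: 30.0
```

Call:
arm_command(gripper=[10, 10, 10, 10, 10], dp=[[0.02, -0.63, 0], [0.06, -0.63, 0], [0.09, -0.63, 0], [0.12, -0.62, 0], [0.16, -0.62, 0]], twist=[-0.6, -0.6, -0.6, -0.6, -0.6])

```text
time: 36.38
tool_pos: [459.9, -13.9, 79.4]
tcp_rot: [3.139, 0.001, 1.572]
contact_force: [-0.3, 0.0, -0.2]
grip_width: 18.3
finger_force: 30.0
```

Call:
arm_command(gripper=[10, 10, 10, 10, 10], dp=[[0, 0, 0.42], [0, 0, 0.41], [0, 0, 0.42], [0, 0, 0.41], [0, 0, 0.42]], twist=[0, 0, 0, 0, 0])

```text
time: 37.0
tool_pos: [459.7, -14.0, 25.2]
tcp_rot: [-3.141, 0.0, 1.57]
contact_force: [0.1, -0.3, -0.3]
grip_width: 18.6
finger_force: 30.0
```

```bash
python3 plan.py 460 -14 18.5 90 5;  python3 - <<'E'
from h import *
im=capture("scene");cv2.imwrite("pics/s12.png",cv2.resize(im[155:345,160:350],None,fx=3.1,fy=3.1)[:,:,::-1])
E
```

```text
37.0 [459.7 -14.   25.2] 90.0
[[-0.0, 0.0, 0.05], [-0.0, 0.0, 0.05], [-0.0, 0.0, 0.06], [-0.0, 0.01, 0.05], [-0.0, 0.0, 0.06]] [-0.0, -0.0, -0.0, -0.0, -0.0]
end [460.  -14.   18.5] 90.0
```

View pics/s12.png

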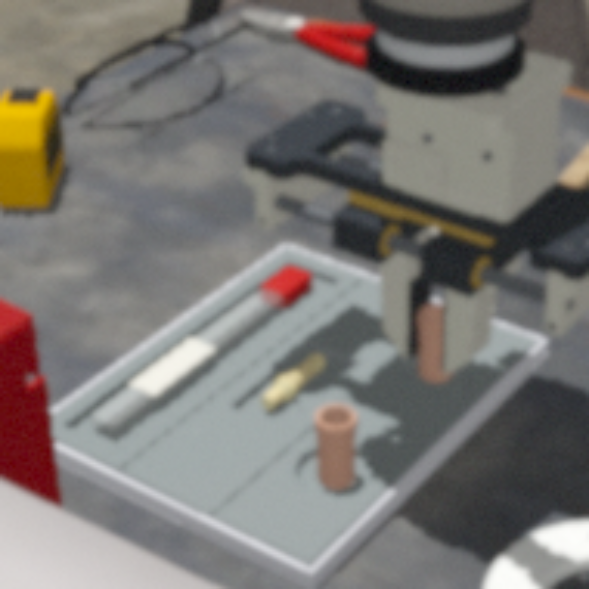

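The second cup hangs upright over its recess at (432,345). I'm lowering it, then releasing after reading the height.

Call:
arm_command(gripper=[10, 10, 10, 10, 10], dp=[[0, 0, 0.1], [0, 0, 0.1], [0, 0, 0.06], [0, 0, 0.02], [0, 0, 0]], twist=[0, 0, 0, 0, 0])

```text
time: 37.67
tool_pos: [459.7, -13.9, 19.3]
tcp_rot: [3.141, 0.0, 1.571]
contact_force: [-0.0, -0.0, -0.3]
grip_width: 18.6
finger_force: 30.0
```

Call:
arm_command(gripper=[10, 10, 18, 22, 26], dp=[[0, 0, 0.04], [0, 0, 0], [0, 0, 0], [0, 0, 0], [0, 0, 0]], twist=[0, 0, 0, 0, 0])

```text
time: 38.3
tool_pos: [459.7, -14.0, 18.2]
tcp_rot: [3.141, 0.0, 1.571]
contact_force: [0.4, -0.8, -0.5]
grip_width: 25.1
finger_force: 0.0
```

Call:
arm_command(gripper=[30, 36, 36, 36, 36], dp=[[0, 0, 0], [0, 0, 0], [0, 0, -0.3], [0, 0, -0.6], [0, 0, -0.6]], twist=[0, 0, 0, 0, 0])

```text
time: 38.92
tool_pos: [459.7, -14.0, 56.5]
tcp_rot: [3.141, 0.0, 1.571]
contact_force: [-0.4, -0.2, -0.6]
grip_width: 35.9
finger_force: 0.0
```

Call:
arm_command(gripper=[36, 36, 36, 36, 36], dp=[[0, 0, -0.9], [0, 0, -0.9], [0, 0, -0.9], [0, 0, -0.9], [0, 0, -0.9]], twist=[0, 0, 0, 0, 0])

```text
time: 39.55
tool_pos: [459.5, -13.9, 169.5]
tcp_rot: [3.141, 0.0, 1.571]
contact_force: [0.4, 0.1, -0.3]
grip_width: 36.2
finger_force: 0.0
```

Call:
arm_command(gripper=[36, 36, 36, 36, 36], dp=[[-1, 0, -0.2], [-1, 0, 0], [-1, 0, 0], [-1, 0, 0], [-1, 0, 0]], twist=[0, 0, 0, 0, 0])

```text
time: 40.17
tool_pos: [459.5, -139.7, 173.7]
tcp_rot: [3.141, 0.0, 1.571]
contact_force: [0.0, -0.4, -0.0]
grip_width: 36.0
finger_force: 0.0
```

Call:
arm_command(gripper=[36, 36, 36, 36, 36], dp=[[-1, 0, 0], [-1, 0, 0], [-1, 0, 0], [-0.5, 0, 0], [0, 0, 0]], twist=[0, 0, 0, 0, 0])

```text
time: 40.8
tool_pos: [459.5, -226.7, 173.3]
tcp_rot: [3.142, -0.0, 1.569]
contact_force: [-0.4, 1.1, 0.0]
grip_width: 36.1
finger_force: 0.0
```

```bash
python3 - <<'E'
from h import *
a=cv2.resize(capture("scene")[195:345,160:360],(440,330));b=cv2.resize(capture("top")[160:270,155:320],(350,233))
c=np.zeros((330,790,3),np.uint8);c[:,:440]=a;c[:233,440:]=b;cv2.imwrite("pics/s13.png",c[:,:,::-1])
E
```

```text
(no output)
```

View pics/s13.png

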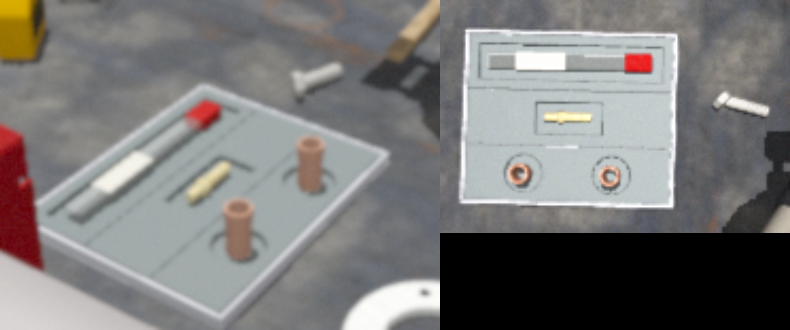

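All four pieces are seated: the tube at (570,62), the collet at (567,117), and the cups upright and centred at (518,173) and (610,175). I'm handing in.

```bash
python3 -c "
from plant import *
print(close_job())"
```

```text
the job is handed in; nothing more can be done
None
```

I packed the tube, the collet body and both cups into their recesses and handed the job in at about 41 s. The last pictures show all four seated with the cups upright; the bolt, marker and brush were never touched. The hand-in returned no verdict.

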